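# Clear the finished bottles out of the capping machine's catch tray

## Task

Collect the two finished (capped) dropper bottles from the catch tray under the capping machine's hood and stand both upright in the grey tote. Set each one down gently on the tote's false floor, neither dropping it nor pressing it down hard. Leave the open glass jar where it stands in the tray, and leave the other bottles on the bench alone.

Things in the scene. Friction and masses are not known exactly. Their poses are not given: they have to be found in the camera images.
- capper: Grey capping machine, fixed, 390 mm wide. Origin: on the bench under the middle of the row of three items; own x points into the machine away from its open front, y left along the row, z up. Steel catch tray, floor top at z = 6 mm; items stand about 112 mm apart (y -112, 0, 112 mm, any order; x -12 to 5 mm). A solid curtain closes it behind at x = 57 mm; hood sides at y = +/-187 mm.
- hood_edge (a point): Middle of the hood's lower front edge. The hood overhangs the row: front face upright at the machine's x = 10 mm, underside at z = 150 mm, top 280 mm (motor cap behind 315 mm). A hand pointing straight down does not fit over the items: lean the tool back 30 to 45 degrees and reach in from the open front.
- tray_lip (a point): Middle of the top edge of the tray's front lip, at the machine's x = -75 mm, z = 18 mm, which is 12 mm above the tray floor: lift things over it. Tray side cheeks, 30 mm high, at y = +/-193 mm.
- tote: Grey open tote, fixed, outside 165 mm (own x) by 250 mm (own y), walls 5 mm thick, 60 mm high, rim 6 mm out. Origin: centre of its underside on the bench, z up. Inside, a level false floor with a firm white pad fills it; the pad's top is 15 to 45 mm above the origin, different every time and not measured: feel for it. The pad gives 1 mm per 3 N, at most 5 mm.
- bottle_a_mid (a point): Finished dropper bottle, white, closed with a pointed dropper cap; 49 mm diameter, 107 mm tall, about 60 to 130 g, stands upright on the tray floor. The point is on its axis half-way up (53.5 mm above its foot), own z up. The body is a plain cylinder up to 64 mm above the foot: grip there.
- bottle_b_mid (a point): The other finished dropper bottle, identical to the first.
- open_jar_mid (a point): Open clear glass jar without lid, 60 mm diameter, 85 mm tall, standing loose in the same tray row; not to be moved. The point is on its axis half-way up.
- black_cap_bottle: Loose small bottle with a flat black screw cap, 49 mm diameter, 95 mm tall, standing on the bench beyond the tote; a bystander. Origin: centre of its foot.
- tall_brown_bottle: Loose square brown bottle, 95 by 97 by 229 mm, standing on the bench beyond the tote; a bystander. Origin: centre of its foot.
Things that resemble listed ones, but are neither listed nor needed, are in the scene too. What is shaped like the part that bears open_jar_mid but purple or turquoise is not meant.

How it is judged:
By the outcome, as a careful person would: the job done as asked, in the order asked, and still so for the second after the job is handed in, with the robot touching nothing.
It also fails if it takes over 69 s, if anything falls off the work surface, if the arm or the gripper's body presses on something with over 40 N, if the wrist force passes 120 N, or if a joint passes its speed limit or range.

## Robot

A 6-joint arm with a two-finger parallel gripper is mounted at the origin on a cart in front of the work surface, level with it; the furniture and walls round the work are solid. World frame = base frame: x ahead of the robot, y to its left, z up, the work surface at z = 0. Lengths are in mm, angles in rad, forces in N, time in s.
With the tool pointing down it reaches from about 250 to 800 mm from the base axis. Payload 3.9 kg.
Tool frame: the origin (TCP) lies between the finger pads; the fingertips stand r.nose_length ahead of it and the grasp point (between the pads) lies 3 mm ahead of it (r.nose_length is the distance from the TCP to the fingertips, in mm); z points along the fingers, y is the direction in which the jaws open and shut (so a half turn about z gives the same grasp; the last joint's range is limited). The gripper opens to 85 mm and grips with 20 to 120 N. Pads are 22 mm wide; open, the fingers measure 114 mm over their backs; the gripper's body (76 mm by 85 mm) begins 54 mm behind the grasp point. The pads swing forward as they close: fully open they stand 13 mm farther back than shut.
Start: joints at [-1.166, 0.26, -0.138, 1.173, 0, 1.571], TCP at [206.758, -482.562, 253.304] pointing down, gripper open.
Joint ranges: [-2.78, 2.78], [-0.83, 1.72], [-1.28, 1.37], [-1.9, 2.12], [-1.57, 1.48], [-3.14, 3.14]. Speed limits (rad/s): [2.57, 2.57, 3.14, 3.14, 3.14, 3.14].

## Interface

Orientations are given as a rotation vector (axis times angle).
In Python, from rig import r gives the robot as it stands. The module is installed in compiled form; this text tells all that it offers.
- The arm moves only by the tool send_rows, never from a script. Its argument "plan" is one flat list of numbers, 7 for each row, row after row: the shift along the tool's x, y, z in mm, then the turn, a rotation vector about the tool's x, y, z in degrees, then the closure, from 0 (fully open) to 1 (shut). In form: [tx, ty, tz, ax, ay, az, claw, tx, ty, tz, ax, ay, az, claw, ...]. A call has 1 to 10 rows; each row shifts and turns the commanded pose from where the row before left it, along the tool's axes as they then stand; what a row does not reach is not made up. A row lasts 1/10 s, in which the tool goes at most 50 mm and 8.59 degrees, less where a joint would pass 70% of its speed; a pose out of reach is approached as far as the arm can. A call is refused whole if a number of a shift passes 50 or a number of a turn 8.59, either way. A call with a gripper value outside its range is refused whole. The fingers move at their own pace and stop on an object; the grip force is fixed at half the most. Time passes only in rows, so rows that do not move let the fingers close. It gives the time, the measured TCP pose, the force and the opening at its end, in the units of the state.
- r.get_state(): the state, without advancing time (a new reading comes with each control period).
- r.camera(name): name is "side" or "top" or "wrist"; returns a dict with "frame" (420x560x3 uint8, red, green, blue), "fx", "fy", "cx", "cy" (pixels), "k1" (the pictures are not rectified: a ray, as slopes to the right and down, at radius r is drawn at 1 + k1 r^2 times it, then the intrinsics apply), "position" and "orientation" of the camera in the world. Camera axes: x right, y up, looking along -z (the intrinsics and any distortion apply to the point x, -y, -z); pixel columns grow to the right and rows downward; lengths in mm; the calibration is good to about 2 mm. A picture is of the moment at which its call begins. There is no depth.
- r.sign_off(): hands the job in, once; it reports no verdict.
Trained networks look in a picture, given as the dict that the camera call returned (one of the last four; its "shot" number tells which), for a name from the list of things; names that differ only in an ending like _2 or _b are one class to them, and where a whole thing is asked for, a point or a joint stands for the part that bears it (a point fixed in the world has none). Each returns a list of dicts, best first, with "confidence" (0 to 1); they miss things now and then, are a little off and sometimes report something else, mostly with a low value. They report only what shows in the picture. A call takes as long as a camera call. They do not tell look-alikes from the thing itself.
- r.search_frame(picture, thing): "location" ([column, row] in pixels, amid what is visible of it).
- r.tip_of(picture, thing): "location" ([column, row] in pixels: a listed point, or the origin of a listed thing).
The state is a dict: "t": time; "q": joint angles; "dq": joint speeds; "tau": joint torques, N m; "tool_pos": TCP position; "eef_rot": TCP orientation; "contact_force": force on the tool from outside, world axes, zero at the start; "ft_torque": the same for the moment, N m; "opening": opening from 0.0 (shut) to 1.0 (fully open).
Only numpy, scipy, OpenCV 4.12 (cv2) and the standard library are available. Lean on these libraries where they do the work, as an engineer would, in place of code of your own. Each camera call takes 0.05 s, during which the arm holds its last target. There are 200 camera calls.

## Working session

There is one attempt and no reset: what is moved stays moved. The work goes in short steps, Python scripts to look and compute and a tool call to move; the robot and the scene stay as the last step left them, time stands still between calls to the robot, and variables do not carry over. Pictures are saved under pics/ and viewed, about 8 in all and at most 12, crops included, and the job is handed in when it is done.

Besides the shell and the picture viewer there is one more tool, called as name(argument=value, ...) on one line, values as JSON. send_rows: Moves the arm, as the interface text tells. Its arguments: {"type":"object","properties":{"plan":{"type":"array"}},"required":["plan"]}

```bash
mkdir -p pics
cat > h.py <<'E'
import numpy as np, cv2
from scipy.spatial.transform import Rotation as R
from rig import r
def Rc(c):
    o=np.array(c["orientation"],float)
    return R.from_rotvec(o).as_matrix() if o.shape==(3,) else (o if o.shape==(3,3) else R.from_quat(o).as_matrix())
def ray(c,px):
    d=np.array([(px[0]-c["cx"])/c["fx"],(px[1]-c["cy"])/c["fy"]]);u=d.copy()
    for _ in range(20): u=d/(1+c["k1"]*(u@u))
    v=Rc(c)@np.array([u[0],-u[1],-1]); return np.array(c["position"],float),v/np.linalg.norm(v)
def at_z(c,px,z):
    p,v=ray(c,px); return p+v*(z-p[2])/v[2]
def proj(c,P):
    q=Rc(c).T@(np.array(P,float)-c["position"]); u=np.array([q[0],-q[1]])/-q[2]; u=u*(1+c["k1"]*(u@u))
    return u*[c["fx"],c["fy"]]+[c["cx"],c["cy"]]
def tri(rays):
    A=np.zeros((3,3));b=np.zeros(3)
    for p,v in rays:
        M=np.eye(3)-np.outer(v,v);A+=M;b+=M@p
    return np.linalg.solve(A,b)
def save(c,n): cv2.imwrite("pics/"+n,cv2.cvtColor(c["frame"],cv2.COLOR_RGB2BGR))
E
python3 - <<'E'
from h import *
np.set_printoptions(precision=1,suppress=True)
print(r.nose_length,r.get_state())
for n in ["side","top","wrist"]:
    c=r.camera(n);save(c,n+"0.png");print(n,c["fx"],c["k1"],np.array(c["position"]),c["orientation"])
    for t in ["capper","hood_edge","tray_lip","tote","bottle_a_mid","open_jar_mid","black_cap_bottle","tall_brown_bottle"]:
        print(t,[(np.round(d["location"],1).tolist(),round(d["confidence"],2)) for d in r.tip_of(c,t)][:4])
E
```

```text
22.0 {'t': 0.0, 'q': array([-1.2,  0.3, -0.1,  1.2, -0. ,  1.6]), 'dq': array([ 0.,  0., -0.,  0., -0., -0.]), 'tau': array([ -0. , -40.6,  25.4,   0. ,   0. ,  -0. ]), 'tool_pos': array([ 206.5, -482. ,  252.4]), 'eef_rot': array([-3.1, -0.6,  0. ]), 'contact_force': array([-0.2, -0.1,  0.2]), 'ft_torque': array([-0.,  0.,  0.]), 'opening': 0.999906017625779}
side 389.5521352825879 -0.012467976324710183 [-66.7 809.1 839.9] [ 0.4 -1.2 -2.2]
capper [([234.3, 274.3], 0.83)]
hood_edge [([224.2, 238.6], 0.94), ([231.6, 274.2], 0.58), ([248.0, 283.1], 0.3)]
tray_lip [([249.1, 282.6], 0.97)]
tote [([356.4, 216.8], 0.62)]
bottle_a_mid [([256.0, 241.9], 0.9)]
open_jar_mid [([203.6, 342.7], 0.95), ([201.1, 286.3], 0.55), ([242.1, 333.9], 0.55)]
black_cap_bottle [([233.9, 275.0], 0.69), ([355.1, 219.2], 0.67), ([278.6, 200.6], 0.63)]
tall_brown_bottle [([315.0, 188.0], 0.87), ([257.2, 244.5], 0.73)]
top 435.0828834075963 0.041525420903053 [ 333.7    5.7 1347.8] [ 0.2 -0.1 -1.6]
capper [([223.8, 213.8], 0.89)]
hood_edge [([216.1, 200.2], 0.98)]
tray_lip [([221.9, 235.7], 0.55)]
tote [([386.5, 257.9], 0.92)]
bottle_a_mid [([256.8, 209.0], 0.53)]
open_jar_mid [([142.2, 251.8], 0.67), ([165.1, 272.4], 0.62), ([183.9, 211.5], 0.59)]
black_cap_bottle [([351.6, 163.4], 0.48)]
tall_brown_bottle [([417.6, 179.5], 0.89)]
wrist 371.8305384251786 -0.06151222239960932 [ 283.4 -449.6  374.4] [-0.3  0.2 -1.2]
capper []
hood_edge []
tray_lip []
tote []
bottle_a_mid []
open_jar_mid []
black_cap_bottle []
tall_brown_bottle []
```

View pics/side0.png

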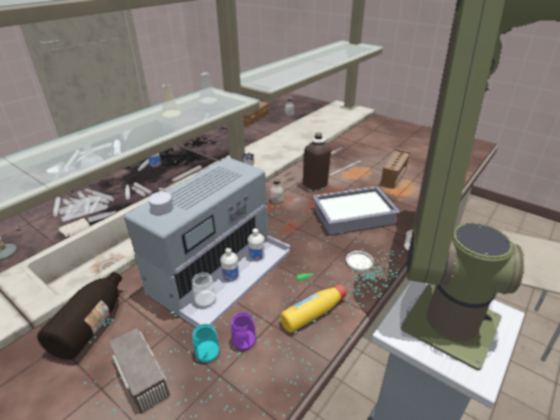

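View pics/top0.png

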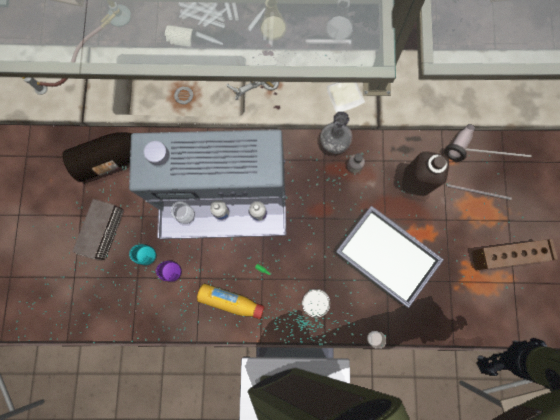

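The side view shows the jar at (203,288), with bottles at (230,265) and (256,243). The top view shows the jar at (183,212), bottles at (218,210) and (257,210), and the tote centred near (389,256). From the robot, the jar is on the left.

Run:
```python
from h import *
from scipy.optimize import least_squares
np.set_printoptions(precision=1,suppress=True)
S=r.camera("side");
bs=r.tip_of(S,"bottle_b_mid");print([(d["location"],d["confidence"]) for d in bs],[(d["location"],d["confidence"]) for d in r.search_frame(S,"bottle_b_mid")])
T=r.camera("top");
print([(d["location"],d["confidence"]) for d in r.tip_of(T,"bottle_b_mid")],[(d["location"],d["confidence"]) for d in r.search_frame(T,"bottle_b_mid")])
print("hood",tri([ray(S,(224.2,238.6)),ray(T,(216.1,200.2))]),"lip",tri([ray(S,(249.1,282.6)),ray(T,(221.9,235.7))]),"org",tri([ray(S,(234.3,274.3)),ray(T,(223.8,213.8))]))
print("bR",tri([ray(S,(256,241.9)),ray(T,(256.8,209))]),at_z(S,(256,241.9),59.5),at_z(T,(256.8,209),59.5))
print("tote",at_z(S,(356.4,216.8),0),at_z(T,(386.5,257.9),0))
# tray lip ends & tote rim corners from top
for p in [(158,237),(286,234.5)]: print("lipend",at_z(T,p,18))
f=T["frame"].astype(int)
w=((f.min(2)>225)).astype(np.uint8); n,l,st,ce=cv2.connectedComponentsWithStats(w)
for i in range(1,n):
    if st[i,4]>1500:
        print(st[i],ce[i]); cn,_=cv2.findContours((l==i).astype(np.uint8),0,2); b=cv2.boxPoints(cv2.minAreaRect(max(cn,key=cv2.contourArea))); print(b); print(np.array([at_z(T,q,30) for q in b]))
a=cv2.resize(T["frame"][170:310,140:450],None,fx=2.5,fy=2.5,interpolation=2)
b=cv2.resize(S["frame"][180:320,140:410],None,fx=1.8,fy=1.8,interpolation=2)
o=np.zeros((602,775,3),np.uint8);o[:350]=a;o[350:602,:486]=b
cv2.imwrite("pics/crop.png",o[:600,:,::-1])
```

```text
[([230.3, 261.7], 0.83)] [([229.9, 267.2], 0.68)]
[([219.4, 209.4], 0.65)] [([221.0, 207.2], 0.5)]
hood [594.5 230.3 141.4] lip [509.2 229.9  18.9] org [576.7 226.5  10.5]
bR [581.9 118.7  64. ] [583.1 113.8  59.5] [585.  120.6  59.5]
tote [ 434.8 -274.6    0. ] [ 447.6 -278.1    0. ]
lipend [502.2 424.8  18. ]
lipend [514.1  32.2  18. ]
[ 343  214   91   86 3841] [388.4 256.3]
[[341.5 251.6]
 [370.7 212.8]
 [434.8 260.9]
 [405.7 299.8]]
[[ 462.2 -136.8   30. ]
 [ 582.9 -227.5   30. ]
 [ 438.2 -415.6   30. ]
 [ 322.7 -324.2   30. ]]
```

View pics/crop.png

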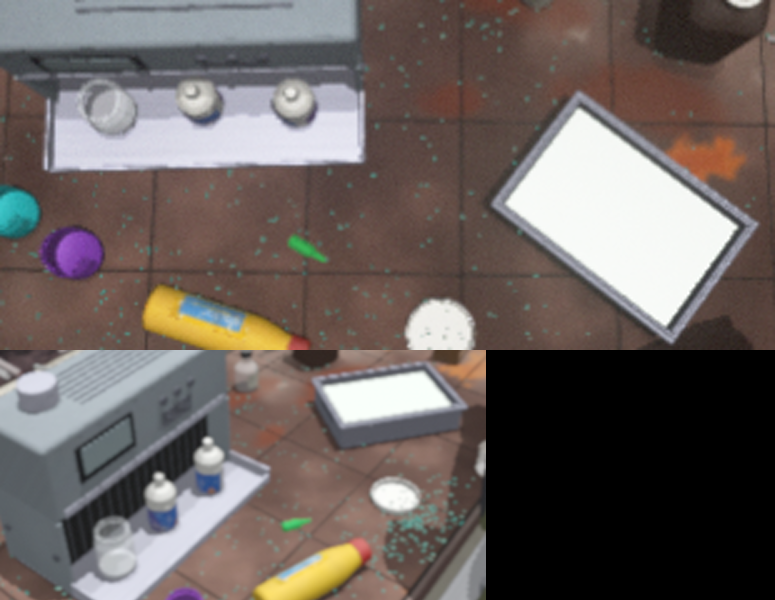

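The crop confirms jar, bottle, bottle from left to right. The tote's rim corners are at top pixels of about (371,207), (337,252), (442,260) and (409,307).

```bash
cat >> h.py <<'E'
def pose():
    s=r.get_state(); return np.array(s["tool_pos"]),R.from_rotvec(s["eef_rot"])
def ori(lean,psi,sgn):  # tool z leans toward azimuth psi; y horizontal
    t,p=np.radians([lean,psi]); z=np.array([np.sin(t)*np.cos(p),np.sin(t)*np.sin(p),-np.cos(t)])
    y=sgn*np.array([-np.sin(p),np.cos(p),0]); return R.from_matrix(np.column_stack([np.cross(y,z),y,z]))
def rows(way,claw,p0=None,R0=None):
    """way: list of (tcp, R, n). prints rows, returns rounded end pose"""
    p,Q=pose() if p0 is None else (p0,R0)
    for tp,TR,n in way:
        tp=np.array(tp,float);out=[];ps,Qs=p.copy(),Q;d=(Qs.inv()*TR).as_rotvec()
        for k in range(1,n+1):
            g=ps+(tp-ps)*k/n;G=Qs*R.from_rotvec(d*k/n)
            t=np.round(Q.inv().apply(g-p),0 if k<n else 1);a=np.round(np.degrees((Q.inv()*G).as_rotvec()),1)
            out.append(",".join("%g"%(v+0) for v in [*t,*a,claw]));p=p+Q.apply(t);Q=Q*R.from_rotvec(np.radians(a))
        print(", ".join(out));print("  end",p.round(1))
    return p,Q
E
python3 - <<'E'
from h import *
np.set_printoptions(precision=2,suppress=True)
p,Q=pose();print(Q.as_matrix())
c=r.camera("wrist");print("cam in tool",Q.inv().apply(np.array(c["position"])-p))
S=r.camera("side");T=r.camera("top")
print("mid",tri([ray(S,(230.3,261.7)),ray(T,(219.4,209.4))]),at_z(S,(230.3,261.7),59.5),at_z(T,(219.4,209.4),59.5))
C=np.array([at_z(T,q,60) for q in [(371.2,206.8),(336.8,251.6),(408.8,306.8),(442,260.4)]]);print(C,C.mean(0),np.linalg.norm(np.diff(C,axis=0),axis=1),np.degrees(np.arctan2(*(C[0]-C[3])[1::-1])),np.degrees(np.arctan2(*(C[1]-C[2])[1::-1])))
for s in(1,-1): print(s,np.degrees((Q.inv()*ori(40,1.7,s)).magnitude()))
E
```

```text
[[ 0.92  0.39 -0.  ]
 [ 0.39 -0.92  0.  ]
 [-0.   -0.   -1.  ]]
cam in tool [  83.47   -0.11 -121.04]
mid [581.07 232.09  62.86] [582.86 229.23  59.5 ] [582.56 233.28  59.5 ]
[[ 595.5  -224.13   60.  ]
 [ 459.22 -119.65   60.  ]
 [ 303.32 -324.82   60.  ]
 [ 437.52 -426.86   60.  ]] [ 448.89 -273.86   60.  ] [171.73 257.68 168.59] 52.071152732595436 52.770184504289375
1 159.8208414788266
-1 45.19881068149316
```

Run:
```python
from h import *
Q=ori(42,2,-1);z=Q.as_matrix()[:,2]
g=np.array([584,118,52])-3*z
p,q=pose()
a=rows([((400,-120,280),Q,10),(g-125*z+[0,0,20],Q,8)],0)
```

```text
32,-26,-3,-0.8,4.2,2,0, 31,-27,0,-0.8,4.1,2,0, 31,-27,1,-0.7,4.1,2.1,0, 29,-29,3,-0.8,4.2,2,0, 28,-30,4,-0.8,4.2,2,0, 26,-31,6,-0.8,4.1,2,0, 25,-32,8,-0.7,4.2,2.1,0, 22,-33,8,-0.8,4.1,2,0, 22,-34,10,-0.8,4.2,2,0, 18.6,-35.1,11.4,-0.8,4.1,2,0
  end [ 400. -120.  280.]
0,-29,19,0,0,0,0, 1,-29,20,0,0,0,0, 0,-29,19,0,0,0,0, 1,-29,20,0,0,0,0, 0,-29,19,0,0,0,0, 1,-29,19,0,0,0,0, 0,-29,20,0,0,0,0, 0.8,-28.5,19.1,0,0,0,0
  end [498.4 115.  167.1]
```

send_rows(plan=[32,-26,-3,-0.8,4.2,2,0,31,-27,0,-0.8,4.1,2,0,31,-27,1,-0.7,4.1,2.1,0,29,-29,3,-0.8,4.2,2,0,28,-30,4,-0.8,4.2,2,0,26,-31,6,-0.8,4.1,2,0,25,-32,8,-0.7,4.2,2.1,0,22,-33,8,-0.8,4.1,2,0,22,-34,10,-0.8,4.2,2,0,19,-35,11,-0.8,4.1,2,0])

```text
t: 2.8
tool_pos: [400.3, -119.3, 281.4]
eef_rot: [-2.919, -0.046, -1.128]
contact_force: [1.2, -1.3, 0.6]
opening: 1.002
```

send_rows(plan=[0,-29,19,0,0,0,0,1,-29,20,0,0,0,0,0,-29,19,0,0,0,0,1,-29,20,0,0,0,0,0,-29,19,0,0,0,0,1,-29,19,0,0,0,0,0,-29,20,0,0,0,0,1,-28,19,0,0,0,0,0,0,0,0,0,0,0])

```text
t: 3.7
tool_pos: [501.0, 58.3, 166.2]
eef_rot: [-2.896, -0.172, -1.108]
contact_force: [-0.3, 0.9, -0.5]
opening: 0.999
```

Run:
```python
from h import *
np.set_printoptions(precision=2,suppress=True)
s=r.get_state();print(s["q"],s["contact_force"]);p,q=pose();print(p,np.degrees((q.inv()*ori(42,2,-1)).as_rotvec()))
c=r.camera("wrist");save(c,"w1.png")
for G in [(584,118,59.5),(582,231.5,59.5)]: print("exp",proj(c,G))
for f in(r.tip_of,r.search_frame):
  for t in ["bottle_a_mid","open_jar_mid","tray_lip","hood_edge"]: print(t,[(np.round(d["location"],1),round(d["confidence"],2)) for d in f(c,t)])
```

```text
[ 0.12 -0.03 -1.09 -0.22 -0.01  3.14] [-0.32  0.94 -0.48]
[501.03  58.28 166.16] [-2.85  0.14  3.69]
exp [212.37 209.47]
exp [ 66.42 195.77]
bottle_a_mid [(array([ 61.5, 191.4]), 0.19)]
open_jar_mid []
tray_lip [(array([ 69.4, 301.5]), 0.67)]
hood_edge []
bottle_a_mid []
open_jar_mid [(array([  2.1, 207.5]), 0.69)]
tray_lip [(array([175.4, 132.5]), 0.8)]
hood_edge [(array([177.8, 130.9]), 0.78)]
```

View pics/w1.png

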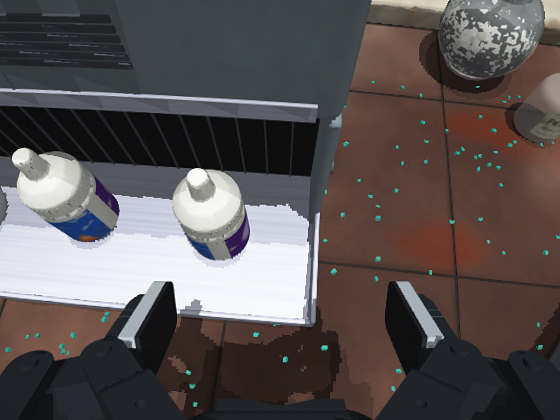

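The wrist view shows the right bottle with its tip at (200,173) and foot near (222,252), and the middle bottle at about (62,200). Both match the estimates. Joint 6 is at its limit, so I'll flip the hand half a turn.

Run:
```python
from h import *
np.set_printoptions(precision=2,suppress=True)
c=r.camera("wrist")
for x,y in [(584,118),(582,231.5)]: print([proj(c,(x,y,h)) for h in (113,70,6)])
p,q=pose();Qe=ori(42,2,1);z=Qe.as_matrix()[:,2]
m=Qe*R.from_euler("z",90,degrees=True)
g=np.array([584,118,52])-3*z
P=np.array([480,90,180.])
Qm=Qe*R.from_euler("z",90,degrees=True)
print(np.degrees((q.inv()*Qm).as_rotvec()))
rows([(P,Qm,11),(g-110*z,Qe,12)],0)
```

```text
[array([196.4 , 176.84]), array([208.37, 205.33]), array([220.89, 234.99])]
[array([ 23.8 , 162.42]), array([ 58.82, 191.81]), array([ 96.57, 223.06])]
[ -2.09  -2.2  -86.4 ]
0,-3,-2,-0.2,-0.2,-7.9,0, 0,-3,-2,-0.2,-0.2,-7.8,0, 0,-4,-2,-0.2,-0.2,-7.9,0, 1,-3,-1,-0.2,-0.2,-7.8,0, 1,-3,-2,-0.2,-0.2,-7.9,0, 2,-2,-2,-0.1,-0.2,-7.8,0, 2,-3,-2,-0.2,-0.2,-7.9,0, 2,-2,-2,-0.2,-0.2,-7.8,0, 3,-2,-2,-0.2,-0.2,-7.9,0, 3,-1,-2,-0.2,-0.2,-7.8,0, 2.5,-1.4,-1.8,-0.2,-0.2,-7.9,0
  end [480.  90. 180.]
2,-1,4,0,0,-7.5,0, 2,0,5,0,0,-7.5,0, 2,0,4,0,0,-7.5,0, 2,0,4,0,0,-7.5,0, 2,1,5,0,0,-7.5,0, 2,0,4,0,0,-7.5,0, 2,1,4,0,0,-7.5,0, 2,2,5,0,0,-7.5,0, 2,1,4,0,0,-7.5,0, 1,2,5,0,0,-7.5,0, 1,1,4,0,0,-7.5,0, 0.9,2.4,4.3,0,0,-7.5,0
  end [508.5 115.3 136. ]
```

send_rows(plan=[0,-3,-2,-0.2,-0.2,-7.9,0,0,-3,-2,-0.2,-0.2,-7.8,0,0,-4,-2,-0.2,-0.2,-7.9,0,1,-3,-1,-0.2,-0.2,-7.8,0,1,-3,-2,-0.2,-0.2,-7.9,0,2,-2,-2,-0.1,-0.2,-7.8,0,2,-3,-2,-0.2,-0.2,-7.9,0,2,-2,-2,-0.2,-0.2,-7.8,0,3,-2,-2,-0.2,-0.2,-7.9,0,3,-1,-2,-0.2,-0.2,-7.8,0])

```text
t: 5.2
tool_pos: [481.9, 87.7, 178.9]
eef_rot: [1.903, 1.73, 0.753]
contact_force: [0.4, -0.5, 0.3]
opening: 0.997
```

send_rows(plan=[2,-1,-2,-0.2,-0.2,-7.9,0,2,0,0,0,0,-7.5,0,2,0,0,0,0,-7.5,0,2,0,0,0,0,-7.5,0,2,1,0,0,0,-7.5,0,2,0,0,0,0,-7.5,0,2,1,0,0,0,-7.5,0,2,2,0,0,0,-7.5,0,2,1,0,0,0,-7.5,0,1,2,0,0,0,-7.5,0])

```text
t: 6.2
tool_pos: [477.1, 108.7, 177.8]
eef_rot: [0.424, 2.381, 0.194]
contact_force: [-0.0, -0.4, 0.4]
opening: 1.004
```

send_rows(plan=[1,1,0,0,0,-7.5,0,1,2,0,0,0,-7.5,0,0,0,0,0,0,-7.5,0,0,0,0,0,0,0,0])

```text
t: 6.6
tool_pos: [476.4, 112.2, 177.3]
eef_rot: [-0.042, 2.409, 0.017]
contact_force: [-0.1, 0.1, 0.4]
opening: 0.999
```

Run:
```python
from h import *
np.set_printoptions(precision=2,suppress=True)
s=r.get_state();print(s["q"],s["contact_force"]);p,q=pose();Qe=ori(42,2,1);print(p,np.degrees((q.inv()*Qe).as_rotvec()))
c=r.camera("wrist");save(c,"w2.png")
for x,y in [(586,117),(584,231.5)]: print([proj(c,(x,y,h)) for h in (113,59.5,6)])
for f in(r.tip_of,r.search_frame): print([(np.round(d["location"],1),round(d["confidence"],2)) for d in f(c,"bottle_a_mid")])
z=Qe.as_matrix()[:,2]
g=np.array([586,117,52])-3*z
rows([(g-105*z,Qe,4),(g-45*z,Qe,4),(g,Qe,6)],0)
```

```text
[ 0.36 -0.07 -1.07 -0.14 -0.22  0.25] [-0.11  0.14  0.45]
[476.42 112.22 177.33] [ 0.02 -0.04  0.  ]
[array([281.59, 259.88]), array([281.5 , 196.37]), array([281.42, 143.32])]
[array([437.7, 260.3]), array([424.22, 197.75]), array([412.49, 145.27])]
[(array([287.2, 196.5]), 0.64)]
[(array([286.4, 183.9]), 0.95)]
1,0,15,0,0,0,0, 0,0,14,0,0,-0.1,0, 1,1,15,0,0,0,0, 0.3,0,14.4,0,0,0,0
  end [513.7 114.5 132.3]
0,0,15,0,0,0,0, 0,0,15,0,0,0,0, 0,0,15,0,0,0,0, -0.1,0,15,0,0,0,0
  end [553.9 115.9  87.7]
0,0,8,0,0,0,0, 0,0,7,0,0,0,0, 0,0,8,0,0,0,0, 0,0,7,0,0,0,0, 0,0,8,0,0,0,0, 0,0,7,0,0,0,0
  end [584.  117.   54.3]
```

View pics/w2.png

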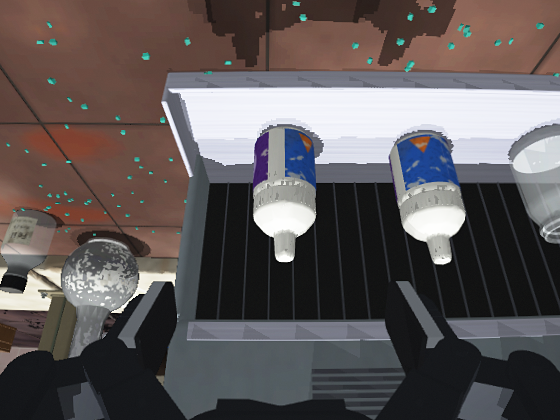

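The inverted wrist view shows the right bottle's cap tip at (285,260) and the middle one's at (441,262). That puts both bottles about 2 mm further in +y. Approaching along tool z.

send_rows(plan=[1,1,15,0,0,0,0,0,1,14,0,0,0,0,1,1,15,0,0,0,0,0,0,14,0,0,0,0,0,0,15,0,0,0,0,0,0,15,0,0,0,0,0,0,15,0,0,0,0,0,0,15,0,0,0,0,0,0,10,0,0,0,0,0,0,10,0,0,0,0])

```text
t: 7.75
tool_pos: [567.5, 118.4, 72.7]
eef_rot: [-0.042, 2.409, 0.017]
contact_force: [0.6, 0.4, 0.2]
opening: 1.0
```

send_rows(plan=[0,0,8,0,0,0,0,0,0,8,0,0,0,0,0,0,8,0,0,0,0,0,0,0,0,0,0,0])

```text
t: 8.15
tool_pos: [583.6, 119.0, 54.7]
eef_rot: [-0.042, 2.41, 0.016]
contact_force: [0.0, -0.4, -0.2]
opening: 1.001
```

Run:
```python
from h import *
c=r.camera("wrist");save(c,"w3.png");p,q=pose();z=q.as_matrix()[:,2];print("grasp pt",p+3*z,r.get_state()["contact_force"])
```

```text
grasp pt [585.17854216 119.05674413  52.63508294] [-0.41293955  0.5235921  -0.00717814]
```

View pics/w3.png

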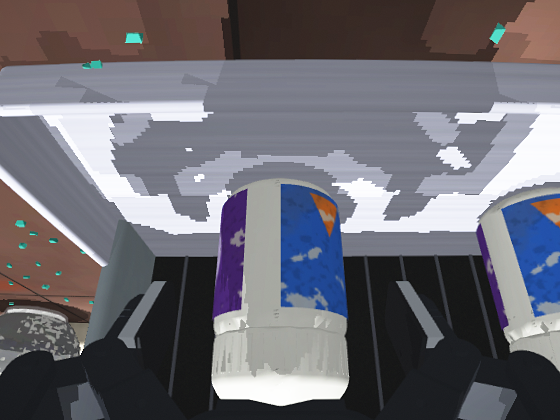

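send_rows(plan=[0,0,0,0,0,0,1,0,0,0,0,0,0,1,0,0,0,0,0,0,1,0,0,0,0,0,0,1,0,0,0,0,0,0,1,0,0,0,0,0,0,1,0,0,0,0,0,0,1,0,0,0,0,0,0,1])

```text
t: 9.0
tool_pos: [583.3, 119.1, 55.8]
eef_rot: [-0.043, 2.408, 0.017]
contact_force: [-2.7, -0.4, 5.5]
opening: 0.561
```

send_rows(plan=[-1.5,0,-1.5,0,0,0,1,-2.5,0,-3,0,0,0,1,-2,0,-3,0,0,0,1,1,0,-5,0,0,0,1,2,0,-7,0,0,0,1,2,0,-8,0,0,0,1,3,0,-10,0,0,0,1,4,0,-12,0,0,0,1,4,0,-14,0,0,0,1,4,0,-14,0,0,0,1])

```text
t: 10.0
tool_pos: [519.4, 116.6, 103.9]
eef_rot: [-0.043, 2.41, 0.016]
contact_force: [-0.9, 0.4, 0.0]
opening: 0.561
```

Run:
```python
from h import *
np.set_printoptions(precision=2,suppress=True)
Qe=ori(42,2,1);Qt=ori(42,-37.6,1);z=Qt.as_matrix()[:,2]
A=np.array([450,-275,0])+52*np.array([.61,.792,0]);g=A-3*z;g[2]=150;print(A,g)
rows([((460,70,185),Qe,4),((450,-90,190),Qt,6),(g,Qt,6)],1)
```

```text
[ 481.72 -233.82    0.  ] [ 480.13 -232.59  150.  ]
-2,-11,-25,0,0,0,1, -2,-11,-26,0,0,0,1, -3,-11,-25,0,-0.1,0,1, -1.8,-11.5,-25.1,0,0,0,1
  end [460.  70. 185.]
1,-27,-2,4.4,0,4.9,1, 0,-26,-1,4.4,0,4.9,1, -4,-27,2,4.5,0,4.9,1, -5,-26,4,4.4,0,4.9,1, -8,-25,6,4.4,0,5,1, -9.3,-23.5,7.2,4.4,0,4.9,1
  end [450.  -90.  189.9]
-9,-16,17,0,0,0,1, -10,-16,18,0,0,0,1, -9,-15,17,0,0,0,1, -9,-16,17,0,0,0,1, -9,-16,18,0,0,0,1, -9.7,-15.6,16.9,0,0,0,1
  end [ 480.2 -232.6  150. ]
```

send_rows(plan=[-2,-11,-25,0,0,0,1,-2,-11,-26,0,0,0,1,-3,-11,-25,0,0,0,1,-2,-11.5,-25,0,0,0,1,1,-27,-2,4.4,0,4.9,1,0,-26,-1,4.4,0,4.9,1,-4,-27,2,4.5,0,4.9,1,-5,-26,4,4.4,0,4.9,1,-8,-25,6,4.4,0,5,1,-9,-23.5,7,4.4,0,4.9,1])

```text
t: 11.0
tool_pos: [449.9, -90.5, 189.7]
eef_rot: [0.789, 2.3, -0.302]
contact_force: [-0.1, 0.5, 0.0]
opening: 0.557
```

send_rows(plan=[-9,-16,17,0,0,0,1,-10,-16,18,0,0,0,1,-9,-15,17,0,0,0,1,-9,-16,17,0,0,0,1,-9,-16,18,0,0,0,1,-9,-15,17,0,0,0,1,0,0,0,0,0,0,1,0,0,0,0,0,0,1])

```text
t: 11.8
tool_pos: [480.3, -231.4, 148.7]
eef_rot: [0.786, 2.303, -0.301]
contact_force: [-0.2, -0.1, -0.6]
opening: 0.558
```

Run:
```python
from h import *
np.set_printoptions(precision=2,suppress=True)
s=r.get_state();print(s["q"],s["contact_force"]);p,q=pose();Qt=ori(42,-37.6,1);print(p,np.degrees((q.inv()*Qt).as_rotvec()))
c=r.camera("side");T=r.camera("top")
a=cv2.resize(c["frame"][130:260,280:440],None,fx=3,fy=3);b=cv2.resize(T["frame"][170:340,290:470],None,fx=1.7,fy=2.294)
b=cv2.resize(T["frame"][190:320,310:470],None,fx=2,fy=2)
o=np.zeros((390,800,3),np.uint8);o[:,:480]=a;o[:260,480:]=b;cv2.imwrite("pics/p1.png",o[...,::-1])
```

```text
[-0.33  0.07 -1.05 -0.25 -0.22  0.25] [-0.21 -0.07 -0.65]
[ 480.32 -231.35  148.65] [-0.06 -0.12 -0.06]
```

View pics/p1.png

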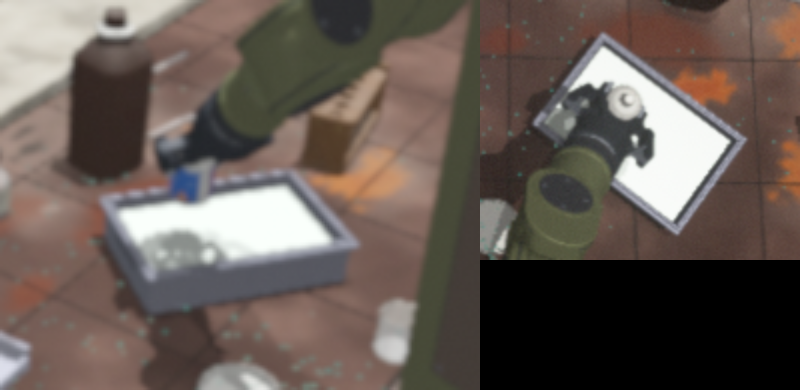

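Bottle held upright over the upper part of the tote. I'll estimate the pad height from the first pictures to shorten the feeling.

Run:
```python
from h import *
from scipy.optimize import minimize
cams=[]
for n,b in (("side",(300,400,180,235)),("top",(330,450,200,315))):
    c=r.camera(n);f=cv2.imread(f"pics/{n}0.png").min(2).astype(float)
    m=np.zeros_like(f);m[b[2]:b[3],b[0]:b[1]]=np.clip((f[b[2]:b[3],b[0]:b[1]]-150)/100,0,1);cams.append((c,m));print(n,m.sum())
K=8
def pred(c,v,h):
    x,y,a=v; a=np.radians(a);ux=np.array([np.cos(a),np.sin(a)]);uy=np.array([-np.sin(a),np.cos(a)])
    q=lambda z:np.array([proj(c,[*(np.array([x,y])+s*77.5*ux+t*120*uy),z]) for s,t in((1,1),(1,-1),(-1,-1),(-1,1))],np.float32)
    _,P=cv2.intersectConvexConvex(q(60),q(h))
    im=np.zeros((420,560),np.uint8);cv2.fillConvexPoly(im,np.round(P.reshape(-1,2)*2**K).astype(np.int32),255,cv2.LINE_AA,K);return im/255.
for h in range(15,50,5):
    def cost(v): # own 2px shift per camera folded into pose; side gets extra offset
        e=0
        for i,(c,m) in enumerate(cams):
            e+=np.abs(pred(c,(v[0]+i*v[3],v[1]+i*v[4],v[2]),h)-m).sum()+ (0.5*(v[3]**2+v[4]**2) )
        return e
    o=min((minimize(cost,[450,-275,-37.6+k,0,0],method="Nelder-Mead",options=dict(initial_simplex=np.array([450,-275,-37.6,0,0])+np.vstack([np.zeros(5),np.diag([4,4,1.5,3,3])]),maxiter=300)) for k in(0,)),key=lambda o:o.fun)
    print(h,round(o.fun,1),o.x.round(1))
```

```text
side 1238.62
top 3776.6499999999996
15 590.5 [ 4.499e+02 -2.769e+02 -3.740e+01  9.000e-01  2.000e-01]
20 567.5 [ 4.499e+02 -2.769e+02 -3.730e+01  6.000e-01  1.000e-01]
25 546.2 [ 4.504e+02 -2.757e+02 -3.700e+01  6.000e-01  4.000e-01]
30 530.4 [ 4.505e+02 -2.753e+02 -3.680e+01  6.000e-01  2.000e-01]
35 545.9 [ 4.488e+02 -2.723e+02 -3.780e+01  1.400e+00  2.000e-01]
40 648.3 [ 4.478e+02 -2.685e+02 -3.740e+01  1.300e+00  2.000e-01]
45 779.7 [ 4.488e+02 -2.666e+02 -3.770e+01  6.000e-01 -1.000e-01]
```

send_rows(plan=[5.4,0,5.9,0,0,0,1,5.4,0,5.9,0,0,0,1,5.4,0,5.9,0,0,0,1,5.4,0,5.9,0,0,0,1,5.4,0,5.9,0,0,0,1,4,0,4.5,0,0,0,1,3,0,3.3,0,0,0,1,2,0,2.2,0,0,0,1,0,0,0,0,0,0,1])

```text
t: 12.9
tool_pos: [481.0, -231.0, 95.3]
eef_rot: [0.784, 2.302, -0.301]
contact_force: [-0.3, -0.1, -1.1]
opening: 0.56
```

send_rows(plan=[0.7,0,0.7,0,0,0,1,0.7,0,0.8,0,0,0,1,0,0,0,0,0,0,1])

```text
t: 13.2
tool_pos: [481.2, -231.3, 93.7]
eef_rot: [0.784, 2.301, -0.301]
contact_force: [0.1, 0.5, -0.4]
opening: 0.56
```

send_rows(plan=[1,0,1.1,0,0,0,1,1,0,1.1,0,0,0,1,0,0,0,0,0,0,1])

```text
t: 13.5
tool_pos: [481.1, -231.3, 90.5]
eef_rot: [0.784, 2.302, -0.301]
contact_force: [0.2, -0.2, -0.3]
opening: 0.554
```

send_rows(plan=[0.7,0,0.7,0,0,0,1,0.7,0,0.8,0,0,0,1,0,0,0,0,0,0,1])

```text
t: 13.8
tool_pos: [481.2, -231.3, 88.8]
eef_rot: [0.784, 2.301, -0.301]
contact_force: [-2.3, 1.2, 3.8]
opening: 0.559
```

Run:
```python
from h import *
print(r.get_state()["contact_force"])
c=r.camera("side");w=r.camera("wrist")
o=np.zeros((420,800,3),np.uint8);o[:,:560]=w["frame"];o[:320,560:]=cv2.resize(c["frame"][165:245,325:385],None,fx=4,fy=4,interpolation=2);cv2.imwrite("pics/p2.png",o[...,::-1])
```

```text
[-2.3119313   1.2095802   3.82384459]
```

View pics/p2.png

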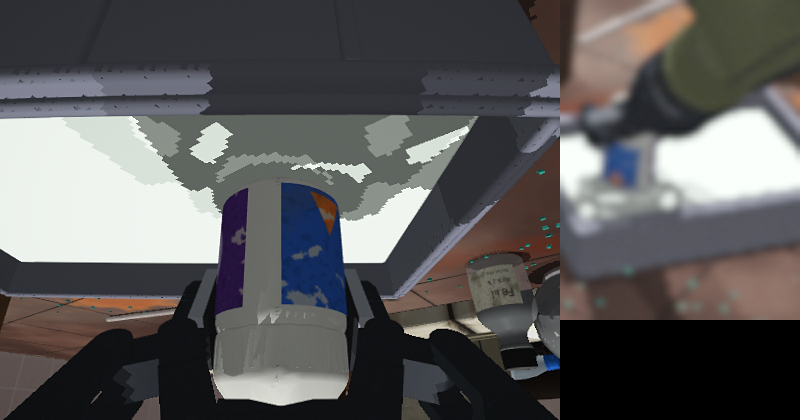

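The bottle stands upright with its foot on the pad (contact shadow at (280,180)). Pad top is about 40 mm. I'll ease off slightly, open, and back out along the tool axis.

send_rows(plan=[-0.4,0,-0.4,0,0,0,1,0,0,0,0,0,0,0.1,0,0,0,0,0,0,0.1,0,0,0,0,0,0,0.1,0,0,0,0,0,0,0.1,0,0,0,0,0,0,0.1])

```text
t: 14.5
tool_pos: [481.1, -231.2, 89.0]
eef_rot: [0.784, 2.302, -0.301]
contact_force: [-1.0, -0.2, -0.4]
opening: 0.904
```

send_rows(plan=[0,0,-5,0,0,0,0.1,0,0,-8,0,0,0,0.1,0,0,-12,0,0,0,0.1,0,0,-15,0,0,0,0.1,0,0,-20,0,0,0,0.1,0,0,-25,0,0,0,0.1,0,0,-25,0,0,0,0,0,0,-20,0,0,0,0])

```text
t: 15.3
tool_pos: [411.0, -177.5, 186.9]
eef_rot: [0.784, 2.301, -0.3]
contact_force: [-0.4, 0.5, 0.1]
opening: 1.006
```

Run:
```python
from h import *
p,q=pose();print(p)
Qe=ori(42,2,1);z=Qe.as_matrix()[:,2]
g=np.array([584.5,233.5,52.5])-3*z
rows([((430,-60,215),Qe,8),(g-115*z,Qe,10),(g-25*z,Qe,6),(g,Qe,3)],0)
```

```text
[ 410.95568998 -177.49951367  186.85018753]
3,13,-7,-3.3,0,-3.7,0, 2,14,-7,-3.3,0,-3.7,0, 1,14,-6,-3.3,0,-3.6,0, 0,14,-5,-3.3,0,-3.7,0, 0,15,-4,-3.4,0,-3.7,0, -2,15,-3,-3.3,0,-3.7,0, -3,15,-2,-3.3,0,-3.7,0, -3.1,14.6,-1.9,-3.3,0,-3.7,0
  end [430. -60. 215.]
-1,29,11,0,0,0,0, -2,29,12,0,0,0,0, -1,28,11,0,0,0,0, -2,29,11,0,0,0,0, -1,29,11,0,0,0,0, -1,29,12,0,0,0,0, -2,28,11,0,0,0,0, -1,29,11,0,0,0,0, -1,29,12,0,0,0,0, -1.9,28.9,11,0,0,0,0
  end [505.6 230.8 140.2]
0,0,15,0,0,0,0, 0,0,15,0,0,0,0, 0,0,15,0,0,0,0, 0,0,15,0,0,0,0, 0,0,15,0,0,0,0, 0,-0.1,15,0,0,0,0
  end [565.8 232.8  73.3]
0,0,8,0,0,0,0, 0,0,9,0,0,0,0, 0,0,8,0,0,0,0
  end [582.5 233.4  54.7]
```

send_rows(plan=[3,13,-7,-3.3,0,-3.7,0,2,14,-7,-3.3,0,-3.7,0,1,14,-6,-3.3,0,-3.6,0,0,14,-5,-3.3,0,-3.7,0,0,15,-4,-3.4,0,-3.7,0,-2,15,-3,-3.3,0,-3.7,0,-3,15,-2,-3.3,0,-3.7,0,-3,14.5,-2,-3.3,0,-3.7,0])

```text
t: 16.1
tool_pos: [430.4, -59.8, 214.2]
eef_rot: [-0.047, 2.408, 0.018]
contact_force: [0.6, -0.6, 0.9]
opening: 1.002
```

send_rows(plan=[-1,29,11,0,0,0,0,-2,29,12,0,0,0,0,-1,28,11,0,0,0,0,-2,29,11,0,0,0,0,-1,29,11,0,0,0,0,-1,29,12,0,0,0,0,-2,28,11,0,0,0,0,-1,29,11,0,0,0,0,-1,29,9,0,0,0,0,-2,29,0,0,0,0,0])

```text
t: 17.1
tool_pos: [496.8, 230.7, 148.8]
eef_rot: [-0.044, 2.41, 0.015]
contact_force: [1.0, -0.3, 0.1]
opening: 1.002
```

send_rows(plan=[0,0,0,0,0,0,0,0,0,0,0,0,0,0])

```text
t: 17.3
tool_pos: [497.0, 230.2, 149.8]
eef_rot: [-0.045, 2.409, 0.016]
contact_force: [-0.2, -0.6, 0.0]
opening: 1.001
```

Run:
```python
from h import *
s=r.get_state();print(s["q"].round(2),s["contact_force"]);p,q=pose();Qe=ori(42,2,1);print(p,np.degrees((q.inv()*Qe).as_rotvec()))
c=r.camera("wrist");T=r.camera("top")
print([proj(c,(584.5,233.5,h)).round(1) for h in (113,59.5,6)])
for f in(r.tip_of,r.search_frame): print([(np.round(d["location"],1),round(d["confidence"],2)) for d in f(c,"bottle_a_mid")])
o=np.zeros((420,800,3),np.uint8);o[:,:560]=c["frame"];o[:260,560:]=cv2.resize(T["frame"][195:325,330:450],None,fx=2,fy=2);cv2.imwrite("pics/p3.png",o[...,::-1])
z=Qe.as_matrix()[:,2]
g=np.array([584.5,233.5,52.5])-3*z
rows([(g-50*z,Qe,5),(g,Qe,5)],0)
```

```text
[ 0.64  0.12 -0.97 -0.15 -0.39  0.48] [-0.24980994 -0.61950846  0.00182389]
[497.03452707 230.20091844 149.76376882] [ 0.0517824  -0.04532623  0.10999091]
[array([280.5, 287.6]), array([280.5, 213.5]), array([280.6, 152.8])]
[]
[]
0,0,16,0,0,0,0, 0,1,15,0,0,0,0, 0,0,16,0,0,0,0, 0,1,15,0,-0.1,0,0, -0.4,0.2,15.7,-0.1,0,0,0
  end [549.1 232.3  91.9]
0,0,10,0,0,0,0, 0,0,10,0,0,0,0, 0,0,10,0,0,0,0, 0,0,10,0,0,0,0, 0.1,-0.1,10,0,0,0,0
  end [582.5 233.4  54.7]
```

View pics/p3.png

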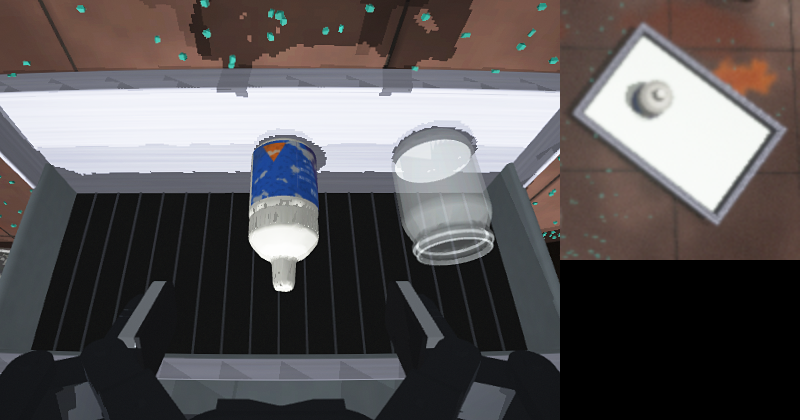

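Bottle 1 stands upright in the tote. The middle bottle's tip is at (284,290), about 2 mm further +y than assumed, and the jar is clear of the fingers. Approaching.

send_rows(plan=[0,1,16,0,0,0,0,0,1,15,0,0,0,0,0,1,16,0,0,0,0,0,1,15,0,0,0,0,0,0,15,0,0,0,0,0,0,10,0,0,0,0,0,0,10,0,0,0,0,0,0,10,0,0,0,0,0,0,10,0,0,0,0,0,0,10,0,0,0,0])

```text
t: 18.5
tool_pos: [582.8, 236.8, 54.7]
eef_rot: [-0.043, 2.409, 0.016]
contact_force: [-0.2, -0.1, 0.0]
opening: 1.0
```

send_rows(plan=[0,0,0,0,0,0,1,0,0,0,0,0,0,1,0,0,0,0,0,0,1,0,0,0,0,0,0,1,0,0,0,0,0,0,1,0,0,0,0,0,0,1,0,0,0,0,0,0,1,0,0,0,0,0,0,1])

```text
t: 19.3
tool_pos: [582.3, 236.9, 55.4]
eef_rot: [-0.043, 2.409, 0.016]
contact_force: [-2.2, -0.1, 2.7]
opening: 0.558
```

send_rows(plan=[-1.5,0,-1.5,0,0,0,1,-2.5,0,-3,0,0,0,1,-2,0,-3,0,0,0,1,1,0,-5,0,0,0,1,2,0,-7,0,0,0,1,2,0,-8,0,0,0,1,3,0,-10,0,0,0,1,4,0,-12,0,0,0,1,4,0,-14,0,0,0,1,4,0,-14,0,0,0,1])

```text
t: 20.3
tool_pos: [518.7, 234.4, 103.8]
eef_rot: [-0.043, 2.409, 0.016]
contact_force: [-0.7, 0.2, 0.0]
opening: 0.56
```

Run:
```python
from h import *
print(pose()[0],r.get_state()["opening"])
Qe=ori(42,2,1);Qt=ori(42,-37.6,1);z=Qt.as_matrix()[:,2]
A=np.array([450,-275,0])-52*np.array([.61,.792,0]);g=A-3*z;g[2]=155;print(A,g)
rows([((440,170,190),Qe,4),((400,-30,200),Qt,7),((380,-200,200),Qt,5),(g,Qt,4)],1)
```

```text
[518.74799381 234.36807402 103.80829219] 0.5597417254448804
[ 418.28  -316.184    0.   ] [ 416.68956425 -314.95919959  155.        ]
1,-15,-30,0,0,0,1, 0,-16,-29,0,0,0,1, 1,-15,-30,0,0,0,1, 0.7,-15.6,-29.2,0,-0.1,0.1,1
  end [440. 170. 190.]
4,-28,-6,3.8,0,4.2,1, 2,-29,-3,3.8,0,4.2,1, 0,-29,-2,3.8,0,4.2,1, -3,-29,0,3.8,0,4.2,1, -4,-29,2,3.7,0,4.2,1, -7,-28,4,3.8,0,4.2,1, -8.5,-27.4,6.2,3.8,0,4.2,1
  end [400.1 -30.  200. ]
-13,-29,12,0,0,0,1, -13,-30,11,0,0,0,1, -13,-29,12,0,0,0,1, -13,-30,12,0,0,0,1, -13.3,-28.9,11.7,0,0,0,1
  end [ 380. -200.  200.]
-11,-17,25,0,0,0,1, -11,-17,25,0,0,0,1, -11,-18,25,0,0,0,1, -10.7,-16.7,24.8,0,0,0,1
  end [ 416.7 -314.9  155. ]
```

send_rows(plan=[1,-15,-30,0,0,0,1,0,-16,-29,0,0,0,1,1,-15,-30,0,0,0,1,1,-16,-29,0,0,0,1,4,-28,-6,3.8,0,4.2,1,2,-29,-3,3.8,0,4.2,1,0,-29,-2,3.8,0,4.2,1,-3,-29,0,3.8,0,4.2,1,-4,-29,2,3.7,0,4.2,1,-7,-28,4,3.8,0,4.2,1])

```text
t: 21.3
tool_pos: [405.5, -2.5, 198.4]
eef_rot: [0.669, 2.331, -0.257]
contact_force: [0.9, -1.1, -0.5]
opening: 0.56
```

send_rows(plan=[-8.5,-27,6,3.8,0,4.2,1,-13,-29,12,0,0,0,1,-13,-30,11,0,0,0,1,-13,-29,12,0,0,0,1,-13,-30,12,0,0,0,1,-13,-29,12,0,0,0,1,-11,-17,25,0,0,0,1,-11,-17,25,0,0,0,1,-11,-18,25,0,0,0,1,-11,-17,25,0,0,0,1])

```text
t: 22.3
tool_pos: [417.7, -316.1, 154.2]
eef_rot: [0.783, 2.301, -0.302]
contact_force: [0.9, 0.9, -0.5]
opening: 0.555
```

send_rows(plan=[0,0,0,0,0,0,1,0,0,0,0,0,0,1])

```text
t: 22.5
tool_pos: [417.5, -314.8, 153.7]
eef_rot: [0.784, 2.304, -0.301]
contact_force: [0.3, 1.4, -0.6]
opening: 0.557
```

send_rows(plan=[4.7,0,5.2,0,0,0,1,5.4,0,5.9,0,0,0,1,5.4,0,5.9,0,0,0,1,5.4,0,5.9,0,0,0,1,5.4,0,5.9,0,0,0,1,5,0,5.5,0,0,0,1,4,0,4.4,0,0,0,1,3,0,3.3,0,0,0,1,1.5,0,1.7,0,0,0,1,0,0,0,0,0,0,1])

```text
t: 23.5
tool_pos: [418.1, -314.7, 95.2]
eef_rot: [0.782, 2.302, -0.301]
contact_force: [-0.5, -0.6, -0.4]
opening: 0.556
```

send_rows(plan=[0.7,0,0.7,0,0,0,1,0.4,0,0.4,0,0,0,1,0,0,0,0,0,0,1])

```text
t: 23.8
tool_pos: [418.2, -315.2, 94.0]
eef_rot: [0.782, 2.302, -0.301]
contact_force: [-0.3, -0.3, -0.6]
opening: 0.56
```

send_rows(plan=[1,0,1.1,0,0,0,1,0.7,0,0.7,0,0,0,1,0,0,0,0,0,0,1])

```text
t: 24.1
tool_pos: [417.9, -315.0, 91.1]
eef_rot: [0.782, 2.302, -0.301]
contact_force: [-0.6, -0.1, -0.9]
opening: 0.556
```

send_rows(plan=[0.7,0,0.7,0,0,0,1,0,0,0,0,0,0,1])

```text
t: 24.3
tool_pos: [418.0, -315.0, 90.2]
eef_rot: [0.782, 2.302, -0.301]
contact_force: [0.0, -0.3, -0.3]
opening: 0.554
```

send_rows(plan=[0.7,0,0.7,0,0,0,1,0,0,0,0,0,0,1])

```text
t: 24.5
tool_pos: [418.1, -315.1, 89.5]
eef_rot: [0.782, 2.302, -0.301]
contact_force: [0.1, 0.6, 0.7]
opening: 0.557
```

send_rows(plan=[0.5,0,0.5,0,0,0,1,0,0,0,0,0,0,1])

```text
t: 24.7
tool_pos: [418.1, -315.1, 88.9]
eef_rot: [0.782, 2.301, -0.302]
contact_force: [-0.9, 1.2, 2.4]
opening: 0.556
```

Clear contact at about 3 N, so I'll release and retreat.

send_rows(plan=[-0.2,0,-0.2,0,0,0,1,0,0,0,0,0,0,0.1,0,0,0,0,0,0,0.1,0,0,0,0,0,0,0.1,0,0,0,0,0,0,0.1,0,0,0,0,0,0,0.1])

```text
t: 25.3
tool_pos: [418.0, -315.0, 89.0]
eef_rot: [0.782, 2.302, -0.301]
contact_force: [0.2, -0.7, 0.0]
opening: 0.901
```

send_rows(plan=[0,0,-5,0,0,0,0.1,0,0,-8,0,0,0,0.1,0,0,-12,0,0,0,0.1,0,0,-15,0,0,0,0.1,0,0,-20,0,0,0,0.1,0,0,-25,0,0,0,0.1,0,0,-25,0,0,0,0,0,0,-20,0,0,0,0,0,0,0,0,0,0,0])

```text
t: 26.2
tool_pos: [348.4, -261.4, 187.8]
eef_rot: [0.781, 2.298, -0.303]
contact_force: [0.7, -0.5, 0.3]
opening: 0.998
```

Run:
```python
from h import *
print(r.get_state()["contact_force"])
c=r.camera("side");T=r.camera("top");w=r.camera("wrist")
o=np.zeros((600,800,3),np.uint8);o[:300,:400]=cv2.resize(w["frame"],(400,300));o[:300,400:]=cv2.resize(T["frame"][165:335,240:460],(400,300));o[300:,:]=cv2.resize(c["frame"][160:310,180:400],(800,545))[100:400]
o[300:]=cv2.resize(c["frame"][165:310,160:440],(800,300));cv2.imwrite("pics/fin.png",o[...,::-1])
```

```text
[ 0.69994779 -0.53220453  0.33831165]
```

View pics/fin.png

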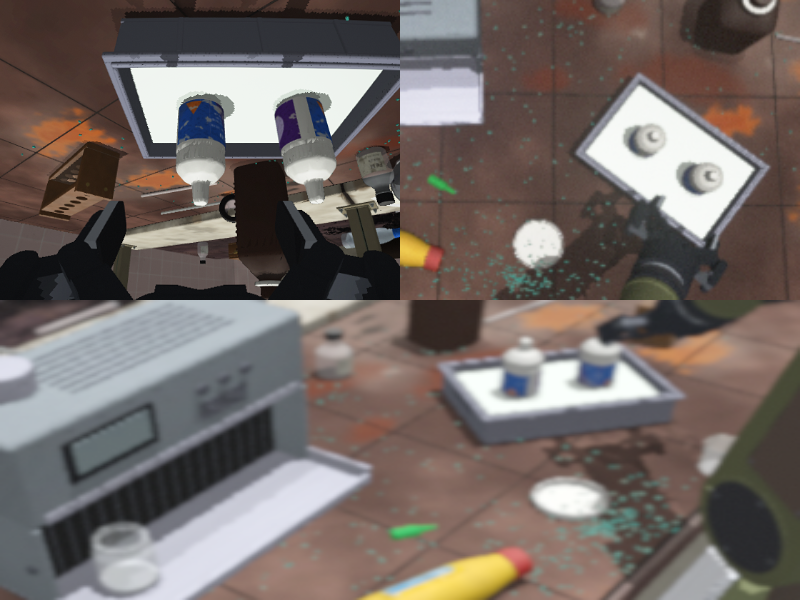

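Both bottles stand upright in the tote: wrist view at (200,150) and (305,150), side view at (522,370) and (598,362). The jar is still in the tray and the hand is clear, so I'm handing in.

```bash
python3 -c "
from rig import r
print(r.sign_off())"
```

```text
the job is handed in; nothing more can be done
None
```

Both capped dropper bottles are standing upright in the tote, about 104 mm apart, and I handed the job in at about 26 s of the 69 s allowed. I leaned the hand 42° to reach under the hood and lifted each bottle over the tray lip. For each one I felt for the pad in small steps, and each touched down at about 3–5 N before release.

The last pictures, from all three cameras, show both bottles upright. The jar is still in the tray, the bystander bottles in view look untouched, and the gripper is open and clear with no contact force.

Two things did not go as estimated:
- **Hand orientation:** my first choice ran into joint 6's limit, so I turned the hand half round before the first grasp.
- **Pad height:** the camera estimate was about 30 mm, but by touch it was about 40 mm. I went by touch.

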